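Start the cook timers in order

TASK

Food is going on the grill in three rounds, so start three of the cook timers on the shelf in this order: with the fingertips, lightly press the yellow cap all the way down so that it stays down, then the red cap, then the blue cap, and come away clear. Only touch the timers, do not pick them up, tip them or shove them along the shelf, and leave the green timer and everything else as it stands.

Things in the scene. Friction and masses are not known exactly. Their poses are not given: they have to be found in the camera images.
- timer_yellow: cook timer with the yellow cap: a loose black puck, 66 mm across and 32 mm high, 0.35 kg, with a small window in its side; origin at the centre of its underside, z up
- top_yellow (a point): centre of the flat top of the yellow cap, on the axis of that timer; the cap is 42 mm across, its top a 38 mm soft silicone pad that stands 51 mm above the shelf when up. It sinks as the cap is pressed; the pad alone gives about 0.5 mm per newton (up to 6 mm) and springs back
- cap_yellow (a joint): how far the yellow cap is pressed straight down into its timer, not counting the give of its soft pad: 0 m = up, 0.009 m = fully down (against a stop; the pad then still stands 10 mm above the puck). It takes about 2.5 N to move, has no return spring and stays where it is left; from 0.006 m the timer counts as started
- timer_red: cook timer with the red cap: a loose black puck, 66 mm across and 32 mm high, 0.35 kg, with a small window in its side; origin at the centre of its underside, z up
- top_red (a point): centre of the flat top of the red cap, on the axis of that timer; the cap is 42 mm across, its top a 38 mm soft silicone pad that stands 51 mm above the shelf when up. It sinks as the cap is pressed; the pad alone gives about 0.5 mm per newton (up to 6 mm) and springs back
- cap_red (a joint): how far the red cap is pressed straight down into its timer, not counting the give of its soft pad: 0 m = up, 0.009 m = fully down (against a stop; the pad then still stands 10 mm above the puck). It takes about 2.5 N to move, has no return spring and stays where it is left; from 0.006 m the timer counts as started
- timer_blue: cook timer with the blue cap: a loose black puck, 66 mm across and 32 mm high, 0.35 kg, with a small window in its side; origin at the centre of its underside, z up
- top_blue (a point): centre of the flat top of the blue cap, on the axis of that timer; the cap is 42 mm across, its top a 38 mm soft silicone pad that stands 51 mm above the shelf when up. It sinks as the cap is pressed; the pad alone gives about 0.5 mm per newton (up to 6 mm) and springs back
- cap_blue (a joint): how far the blue cap is pressed straight down into its timer, not counting the give of its soft pad: 0 m = up, 0.009 m = fully down (against a stop; the pad then still stands 10 mm above the puck). It takes about 2.5 N to move, has no return spring and stays where it is left; from 0.006 m the timer counts as started
- timer_green: cook timer with the green cap: a loose black puck, 66 mm across and 32 mm high, 0.35 kg, with a small window in its side; origin at the centre of its underside, z up
- top_green (a point): centre of the flat top of the green cap, on the axis of that timer; the cap is 42 mm across, its top a 38 mm soft silicone pad that stands 51 mm above the shelf when up. It sinks as the cap is pressed; the pad alone gives about 0.5 mm per newton (up to 6 mm) and springs back
- cap_green (a joint): how far the green cap is pressed straight down into its timer, not counting the give of its soft pad: 0 m = up, 0.009 m = fully down (against a stop; the pad then still stands 10 mm above the puck). It takes about 2.5 N to move, has no return spring and stays where it is left; it must not be pressed
- crock: black ceramic crock, 128 mm across, 120 mm high, loose; origin at the centre of its underside. Bystander
- crock_lid: black lid lying loose on the crock, 120 mm across, 37 mm high with its knob; origin at the centre of its underside, 120 mm above the shelf. Bystander
- tumbler: clear acrylic tumbler standing upside down, 76 mm across at the shelf, 60 mm at the top, 105 mm high, loose, light; origin at the centre of its rim on the shelf. Bystander
- meat_hook: S-shaped steel meat hook lying flat, about 160 mm long (along its x) and 100 mm wide, 8 mm thick, loose; origin at its middle, on the shelf. Bystander
- rub_jar: closed spice jar with a dark lid, 64 mm across, 95 mm high, loose; origin at the centre of its underside. Bystander
- tool_rack: fixed dark wooden rack, 100 mm deep (x), 260 mm wide (y), with three stainless grill tools standing in its slots, 248 mm high to their tops; origin at the centre of its underside. Bystander
- caddy: fixed open wooden box with bottles, 160 by 180 mm, 80 mm high, bottles to 205 mm; origin at the centre of its underside. Bystander
Things that resemble listed ones, but are neither listed nor needed, are in the scene too. What is shaped like the timer_blue but pink or purple is not meant.

How it is judged:
By the outcome, as a careful person would: the job done as asked, in the order asked, and still so for the second after the job is handed in, with the robot touching nothing.
It also fails if it takes over 51 s, if anything falls off the work surface, if the arm or the gripper's body presses on something with over 40 N, if the wrist force passes 120 N, or if a joint passes its speed limit or range.

ROBOT

A 6-joint arm with a two-finger parallel gripper is mounted at the origin on the work surface. World frame = base frame: x ahead of the robot, y to its left, z up, the work surface at z = 0. Lengths are in m, angles in degrees, forces in N, time in s.
With the tool pointing down it reaches from about 0.3 to 0.75 m from the base axis. Payload 8.5 kg.
Tool frame: the origin (TCP) lies midway between the tips of the shut fingers; the grasp point (between the pads) lies behind it (grasp_offset is the z of the grasp point in the tool frame, in m); z points along the fingers, y is the direction in which the jaws open and shut (so a half turn about z gives the same grasp; the last joint's range is limited). The gripper opens to 85 mm and grips with 20 to 120 N. Pads are 22 mm wide; open, the fingers measure 114 mm over their backs; the gripper's body (76 mm by 85 mm) begins 54 mm behind the grasp point. The pads swing forward as they close: fully open they stand 13 mm farther back than shut.
Start: joints at [61.69, 21.807, 74.336, -0, 83.858, -12.336], TCP at [0.151, 0.529, 0.231] pointing down, gripper open.
Joint ranges: [-178.18, 178.18], [-50.72, 133.34], [12.68, 142.11], [-81.47, 261.47], [9.98, 163.14], [-165.26, 165.26]. Speed limits (degrees/s): [136.94, 136.94, 180, 180, 180, 180].

INTERFACE

Orientations are given as a 3x3 rotation matrix whose columns are the frame's x, y, z axes.
In Python, from rig import * gives the robot as it stands.
- The arm moves only by the shell command python3 -m pendant 'ROWS' [FORCE]. ROWS is JSON, one flat list of numbers, 7 for each row, row after row: the finger opening in mm, from 0 to 85.4, then the shift along the tool's x, y, z in units of 50 mm (1.0 is 50 mm), then the turn, a rotation vector about the tool's x, y, z in units of 8 degrees (1.0 is 8 degrees). In form: [hand, dx, dy, dz, wx, wy, wz, hand, dx, dy, dz, wx, wy, wz, ...]. A call has 1 to 12 rows; each row shifts and turns the commanded pose from where the row before left it, along the tool's axes as they then stand; what a row does not reach is not made up. A row lasts 1/10 s, in which the tool goes at most 50 mm and 8.59 degrees, less where a joint would pass 70% of its speed; a pose out of reach is approached as far as the arm can. A call is refused whole if a number of a shift passes 1 or a number of a turn 1, either way. A call with a gripper value outside its range is refused whole. The fingers move at their own pace and stop on an object; FORCE is the grip in N (left out, the last holds). Time passes only in rows, so rows that do not move let the fingers close. It gives the time, the measured TCP pose, the force and the opening at its end, in the units of the state.
- observe(): the state, without advancing time (a new reading comes with each control period).
- get_image(name): name is "scene" or "side" or "wrist"; returns a dict with "frame" (400x640x3 uint8, red, green, blue), "depth" (400x640 float32, m along the optical axis (not along the pixel's ray), 0 where there is no reading), "K" (3x3 intrinsics, pixels), "k1" (the pictures are not rectified: a ray, as slopes to the right and down, at radius r is drawn at 1 + k1 r^2 times it, then the intrinsics apply), "rvec" (rotation vector, rad) and "tvec" (3), from world to camera coordinates, as OpenCV has them. Camera axes: x right, y down, z forward; pixel columns grow to the right and rows downward; lengths in m; the calibration is good to about 2 mm. A picture is of the moment at which its call begins.
- close_job(): hands the job in, once; it reports no verdict.
The state is a dict: "time_s": time; "q": joint angles; "qvel": joint speeds; "joint_efforts": joint torques, N m; "position": TCP position; "tool_rot": TCP orientation; "ft_force": force on the tool from outside, world axes, zero at the start; "wrist_torque": the same for the moment, N m; "grip_width": finger opening in m.
Only numpy, scipy, OpenCV 4.12 (cv2) and the standard library are available. Lean on these libraries where they do the work, as an engineer would, in place of code of your own. Each camera call takes 0.05 s, during which the arm holds its last target.

## Working session

There is one attempt and no reset: what is moved stays moved. The work goes in short steps, Python scripts to look and compute and a shell command to move; the robot and the scene stay as the last step left them, time stands still between calls to the robot, and variables do not carry over. Pictures are saved under pics/ and viewed, and the job is handed in when it is done.

```bash
ls; mkdir -p pics; cat > h.py <<'E'
from rig import *
import numpy as np, cv2
def save(n,fn):
    d=get_image(n); cv2.imwrite('pics/'+fn,d['frame'][:,:,::-1]); np.savez('pics/'+fn[:-4]+'.npz',**d); return d
def ray(d,u,v):
    K=d['K'];k=float(d['k1']); 
    p=cv2.undistortPoints(np.array([[[u,v]]],float),K,np.array([k,0,0,0,0.]))[0,0]
    R=cv2.Rodrigues(np.array(d['rvec'],float))[0]; t=np.array(d['tvec'],float).ravel()
    return -R.T@t, R.T@np.array([p[0],p[1],1.])
def onz(d,u,v,z):
    o,r=ray(d,u,v); return o+r*(z-o[2])/r[2]
def ondepth(d,u,v):
    o,r=ray(d,u,v); return o+r*d['depth'][int(v),int(u)]
E
python3 - <<'E'
from h import *
s=observe(); print(s)
for n in ['scene','side','wrist']: d=save(n,n+'0.png'); print(n,d['k1'],ray(d,320,200))
E
```

```text
pics
{'time_s': 0.0, 'q': array([ 6.16899204e+01,  2.18416614e+01,  7.43870454e+01, -5.10313988e-04,
        8.38591189e+01, -1.23356661e+01]), 'qvel': array([ 0.12374856, -0.02604003,  0.01989437, -0.02495343, -0.00775996,
        0.01136601]), 'joint_efforts': array([ 4.09515314e-04, -4.48457766e+01, -2.31280804e+01, -1.22746164e-04,
        4.67535399e-03, -1.84930565e-05]), 'position': array([0.1512164 , 0.52847942, 0.23069201]), 'tool_rot': array([[-9.61384841e-01,  2.75206597e-01, -7.19145000e-04],
       [ 2.75207352e-01,  9.61383940e-01, -1.35370753e-03],
       [ 3.18825211e-04, -1.49934789e-03, -9.99998825e-01]]), 'ft_force': array([-0.36453926,  0.6002162 , -0.02627389]), 'wrist_torque': array([-0.00989523, -0.0635808 ,  0.04685798]), 'grip_width': 0.08554626977498353}
scene -0.050663994553895135 (array([1.14602175, 0.81492138, 1.28771645]), array([-0.37188916, -0.52701005, -0.76427958]))
side -0.007420475044771749 (array([ 0.26115881, -1.11209647,  0.72892426]), array([ 0.22000343,  0.85029239, -0.47813112]))
wrist -0.06269221710737075 (array([0.08614604, 0.54753728, 0.37460028]), array([ 0.24341484, -0.07320158, -0.96733791]))
```

View pics/scene0.png

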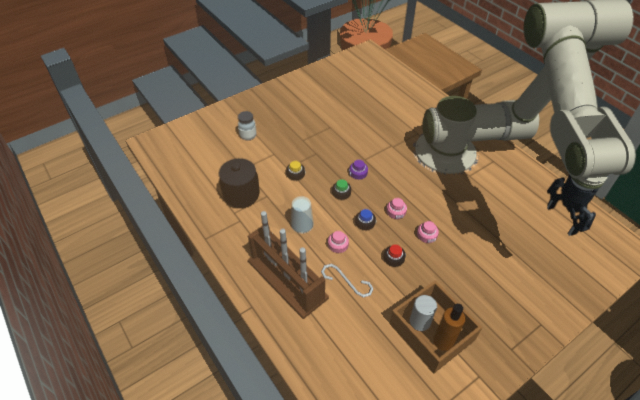

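View pics/side0.png

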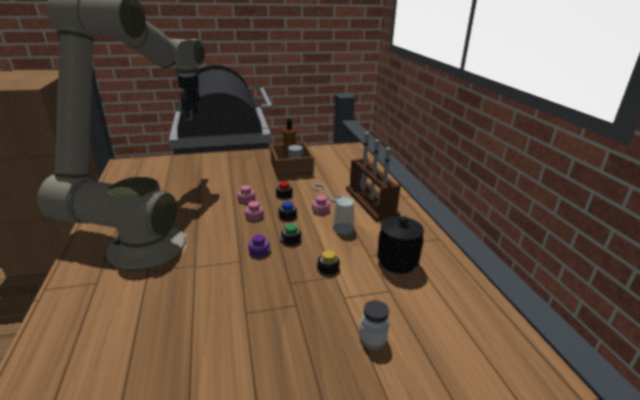

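View pics/wrist0.png

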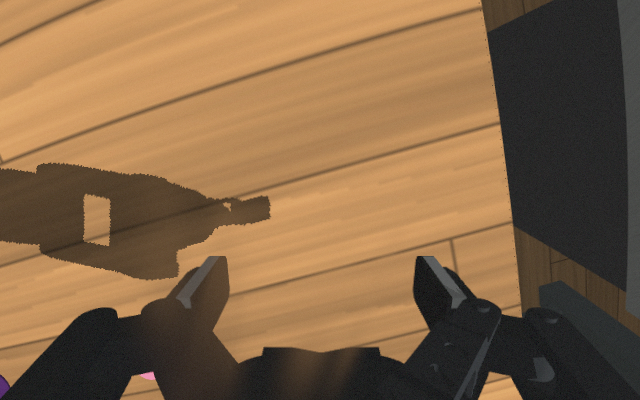

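Scene view: yellow cap (295,168), red (395,252), blue (366,216) and green (342,187), all on black pucks. The decoys are one purple (359,168) and three pinks (397,207), (428,230) and (338,240). Yellow, red and blue caps on black pucks fit the description. Next I'll measure them and check a crop.

```bash
cat > m.py <<'E'
from h import *
seeds={'yellow':((22,33),(295,168),(328,257)),'red':((176,6),(395,252),(284,186)),'blue':((108,122),(366,216),(287,208)),'green':((50,75),(342,187),(291,230))}
for n,i in (('scene',1),('side',2)):
    d=dict(np.load(f'pics/{n}0.npz')); hsv=cv2.cvtColor(d['frame'],cv2.COLOR_RGB2HSV)
    for c,s in seeds.items():
        (a,b)=s[0];H=hsv[...,0].astype(int)
        m=((H>=a)&(H<=b)) if a<b else ((H>=a)|(H<=b))
        m=m&(hsv[...,1]>120)&(hsv[...,2]>60)
        u,v=s[i]; w=np.zeros_like(m); w[v-14:v+15,u-14:u+15]=1; m&=w
        nn,l,st,ce=cv2.connectedComponentsWithStats(m.astype(np.uint8))
        k=1+np.argmax(st[1:,4]) ; vv,uu=np.where(l==k)
        # brightness split: top pad vs. side
        print(n,c,st[k],ce[k].round(1),'onz.047',onz(d,*ce[k],.047).round(4),'z',ondepth(d,*ce[k]).round(4))
        # cloud from depth
        P=np.array([ondepth(d,x,y) for x,y in zip(uu,vv)]); P=P[(P[:,2]>.044)&(P[:,2]<.058)]
        if len(P): print('   cloud',len(P),((P.max(0)+P.min(0))/2).round(4),P.mean(0).round(4),np.ptp(P,axis=0).round(3))
d=dict(np.load('pics/scene0.npz'));f=d['frame'][140:290,270:450,::-1]
cv2.imwrite('pics/crop0.png',cv2.resize(f,None,fx=4,fy=4,interpolation=cv2.INTER_CUBIC))
E
python3 m.py
```

```text
scene yellow [289 161  12  11 101] [294.8 165.8] onz.047 [ 0.5241 -0.2178  0.047 ] z [ 0.524  -0.218   0.0468]
   cloud 76 [ 0.5231 -0.2177  0.0509] [ 0.524  -0.2185  0.0494] [0.037 0.044 0.014]
scene red [389 245  14  13 140] [395.1 250.7] onz.047 [0.4731 0.2537 0.047 ] z [0.4739 0.2544 0.0484]
   cloud 107 [0.4716 0.2529 0.0508] [0.4726 0.2528 0.0507] [0.039 0.036 0.014]
scene blue [360 210  12  11  98] [365.9 214.7] onz.047 [0.4584 0.0941 0.047 ] z [0.4624 0.0984 0.0543]
   cloud 85 [0.4579 0.0928 0.05  ] [0.4583 0.0938 0.0491] [0.036 0.036 0.012]
scene green [337 180  10   8  59] [341.9 183.7] onz.047 [ 0.441  -0.0564  0.047 ] z [ 0.442  -0.0552  0.0488]
   cloud 56 [ 0.4423 -0.0548  0.0494] [ 0.4425 -0.0548  0.049 ] [0.032 0.031 0.01 ]
side yellow [322 251  14  12 134] [328.2 256.4] onz.047 [ 0.5181 -0.2278  0.047 ] z [ 0.5165 -0.2333  0.0513]
   cloud 107 [ 0.5182 -0.2268  0.0504] [ 0.5182 -0.2284  0.0509] [0.035 0.037 0.012]
side red [279 180  10   8  68] [283.4 183.7] onz.047 [0.469  0.2548 0.047 ] z [0.4687 0.2524 0.0482]
   cloud 47 [0.4682 0.2447 0.0499] [0.4686 0.2428 0.0504] [0.036 0.032 0.011]
side blue [283 202  10   7  54] [287.1 204.8] onz.047 [0.455  0.0896 0.047 ] z [0.454  0.0834 0.0505]
   cloud 52 [0.4541 0.0841 0.0509] [0.454  0.0829 0.0514] [0.031 0.034 0.009]
side green [286 225  10   6  53] [290.4 227.7] onz.047 [ 0.4402 -0.0576  0.047 ] z [ 0.4399 -0.0592  0.0481]
   cloud 53 [ 0.4385 -0.0637  0.0513] [ 0.439  -0.0647  0.0517] [0.029 0.033 0.006]
```

View pics/crop0.png

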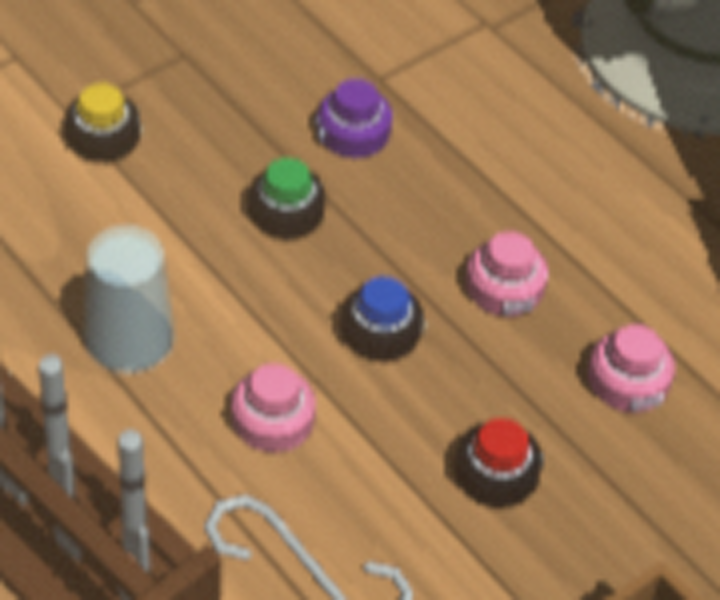

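The crop confirms yellow, red, blue and green on black pucks. Purple and pink have coloured bodies. Before moving, I'll check how close the obstacles are.

```bash
python3 - <<'E'
from h import *
d=dict(np.load('pics/scene0.npz'))
for n,u,v,z in [('lid knob',237,167,.157),('crock base',240,200,0),('tumbler top',301,204,.105),('rub jar',246,117,.095),('rack tool',265,214,.248),('rack tool',302,250,.248),('bottle',458,310,.205),('box corner',421,290,.08)]:
    print(n,onz(d,u,v,z).round(3),ondepth(d,u,v).round(3))
E
```

```text
lid knob [ 0.731 -0.227  0.157] [ 0.732 -0.224  0.16 ]
crock base [ 0.741 -0.23   0.   ] [ 0.757 -0.188  0.051]
tumbler top [ 0.628 -0.021  0.105] [ 0.625 -0.026  0.099]
rub jar [ 0.557 -0.488  0.095] [ 0.555 -0.492  0.091]
rack tool [0.788 0.053 0.248] [0.788 0.053 0.248]
rack tool [0.773 0.207 0.248] [0.773 0.207 0.248]
bottle [0.548 0.546 0.205] [0.547 0.546 0.203]
box corner [0.518 0.411 0.08 ] [0.522 0.413 0.088]
```

```bash
python3 -m pendant '[0,-0.25,-0.31,0,0,0,0, 0,-0.51,-0.62,0,0,0,0, 0,-0.51,-0.62,0,0,0,0, 0,-0.51,-0.62,0,0,0,0, 0,-0.51,-0.62,0,0,0,0, 0,-0.51,-0.62,0,0,0,0, 0,-0.51,-0.62,0,0,0,0, 0,-0.51,-0.62,0,0,0,0, 0,-0.51,-0.62,0,0,0,0, 0,-0.51,-0.62,0,0,0,0, 0,-0.51,-0.62,0,0,0,0]'
```

```text
time_s: 1.25
position: [0.3191, 0.1407, 0.2314]
tool_rot: [[-0.961, 0.275, 0.0], [0.275, 0.961, 0.0], [-0.0, 0.0, -1.0]]
ft_force: [0.7, 0.9, 1.2]
grip_width: -0.0003
```

```bash
python3 -m pendant '[0,-0.54,-0.65,0,0,0,0, 0,-0.54,-0.65,0,0,0,0, 0,-0.54,-0.65,0,0,0,0, 0,-0.54,-0.65,0.2,0,0,0, 0,-0.54,-0.65,0.2,0,0,0, 0,-0.54,-0.65,0.2,0,0,0, 0,-0.54,-0.65,0.2,0,0,0, 0,-0.54,-0.65,0.2,0,0,0, 0,-0.54,-0.65,0.2,0,0,0, 0,0,0,0.2,0,0,0, 0,0,0,0,0,0,0,0,0,0,0,0,0,0]'; python3 - <<'E'
from h import *
save('wrist','w1.png');s=observe();print(s['position'],s['ft_force'],s['q'])
E
```

```text
time_s: 2.45
position: [0.4717, -0.205, 0.1614]
tool_rot: [[-0.962, 0.275, -0.001], [0.275, 0.962, 0.001], [0.001, 0.0, -1.0]]
ft_force: [0.3, 0.5, 0.7]
grip_width: -0.0002
[ 0.4718707  -0.20495636  0.16185586] [ 0.14844969  0.56683289 -0.2552136 ] [-3.66826394e+01  2.19496178e+01  8.65357764e+01  4.93259817e-03
  7.15032374e+01 -1.10763415e+02]
```

View pics/w1.png

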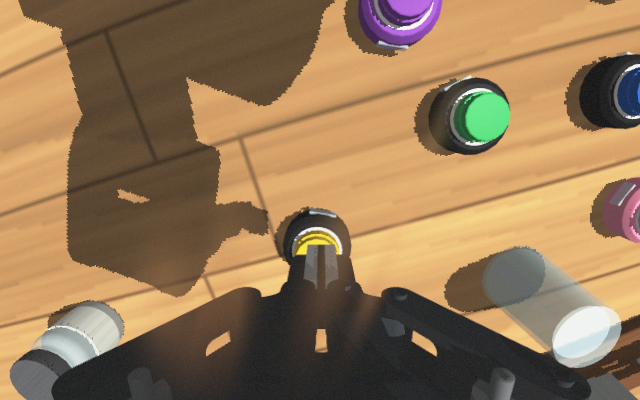

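Wrist view: the yellow timer at about (318,238) is half hidden by the fingertips at (320,260). Green is at (485,117). I'll step past yellow so it shows clear of the fingers.

```bash
python3 -m pendant '[0,-0.6,0,0,0,0,0, 0,-0.8,0,0,0,0,0, 0,-0.3,0,0,0,0,0, 0,0,0,0,0,0,0, 0,0,0,0,0,0,0]'; cat > w.py <<'E'
import sys
from h import *
c=sys.argv[1]; d=save('wrist',sys.argv[2]); s=observe()
a,b={'yellow':(22,33),'red':(174,6),'blue':(108,122)}[c]
hsv=cv2.cvtColor(d['frame'],cv2.COLOR_RGB2HSV);H=hsv[...,0].astype(int)
m=(((H>=a)&(H<=b)) if a<b else ((H>=a)|(H<=b)))&(hsv[...,1]>150)&(hsv[...,2]>60)
nn,l,st,ce=cv2.connectedComponentsWithStats(m.astype(np.uint8)); k=1+np.argmax(st[1:,4])
cn,_=cv2.findContours((l==k).astype(np.uint8),0,1); cn=max(cn,key=cv2.contourArea)
vv,uu=np.where(l==k)
P=np.array([ondepth(d,x,y) for x,y in zip(uu,vv)]); zt=np.percentile(P[:,2],90)
print('stats',st[k],ce[k].round(1),'z pct',np.percentile(P[:,2],[5,50,95]).round(4))
T=P[P[:,2]>zt-.004]; (e,r)=cv2.minEnclosingCircle(T[:,:2].astype(np.float32)) 
print('top mean',T.mean(0).round(4),'circle',np.round(e,4),'dia',round(2*r,4))
el=cv2.fitEllipse(cv2.convexHull(cn)) ; print('ellipse ctr at .049',onz(d,*el[0],.049).round(4))
R=s['tool_rot'];p=s['position']
t=np.array([*e,0.051]);print('pos',p.round(4),'F',s['ft_force'].round(2),'tool delta units to top:',(R.T@(t-p)/.05).round(3), s['time_s'])
E
python3 w.py yellow w2.png
```

```text
time_s: 3.0
position: [0.5533, -0.2283, 0.1617]
tool_rot: [[-0.962, 0.274, -0.0], [0.274, 0.962, 0.0], [0.0, -0.0, -1.0]]
ft_force: [-0.5, -0.6, -0.6]
grip_width: -0.0002
stats [ 292  136   49   49 1872] [316.2 160. ] z pct [0.0438 0.0519 0.0531]
top mean [ 0.52   -0.2228  0.0532] circle [ 0.5128 -0.2203] dia 0.0542
ellipse ctr at .049 [ 0.5195 -0.2224  0.049 ]
pos [ 0.553  -0.2284  0.1618] F [ 0.66 -0.77 -0.11] tool delta units to top: [ 0.817 -0.065  2.216] 3.05
```

View pics/w2.png

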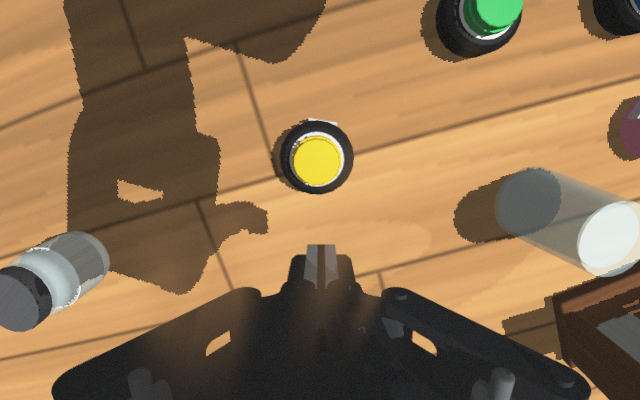

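Wrist view: yellow cap centred at (316,160), clear of the fingers. Ellipse and depth mean agree at (0.520, -0.223). The depth top at 0.053 is close to the expected 0.051. I'll move over it and down to about 10 mm above the pad.

```bash
sed -i "s/t=np.array(\[\*e,0.051\])/t=np.array([*onz(d,*el[0],.049)[:2],0.051])/" w.py; python3 -m pendant '[0,0.33,-0.04,0,0,0,0, 0,0.33,-0.04,0,0,0,0, 0,0,0,0.5,0,0,0, 0,0,0,0.6,0,0,0, 0,0,0,0.6,0,0,0, 0,0,0,0.3,0,0,0, 0,0,0,0,0,0,0, 0,0,0,0,0,0,0]'; python3 - <<'E'
from h import *
save('wrist','w3.png');s=observe();print(s['position'],s['ft_force'],s['q'])
E
```

```text
time_s: 3.85
position: [0.5208, -0.224, 0.0624]
tool_rot: [[-0.961, 0.275, 0.001], [0.275, 0.961, -0.001], [-0.001, -0.0, -1.0]]
ft_force: [-0.2, 0.2, 0.0]
grip_width: 0.0001
[ 0.52113075 -0.22416152  0.06271036] [-0.2101938   0.7992214  -0.15532081] [-3.52276324e+01  3.34053272e+01  8.51729892e+01 -2.06980563e-03
  6.13097937e+01 -1.09256178e+02]
```

View pics/w3.png

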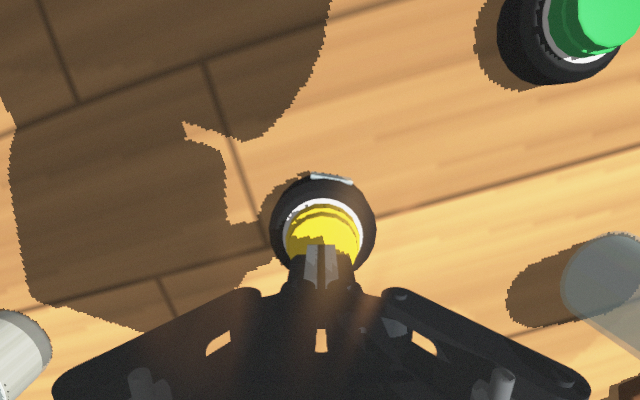

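Wrist view: the fingertips at (320,255) sit over the middle of the yellow cap. Pressing now, in steps.

```bash
python3 -m pendant '[0,0,0,0.12,0,0,0, 0,0,0,0.08,0,0,0, 0,0,0,0.06,0,0,0, 0,0,0,0.06,0,0,0, 0,0,0,0.06,0,0,0, 0,0,0,0.04,0,0,0, 0,0,0,0,0,0,0, 0,0,0,0,0,0,0]';python3 -c "
from h import *
s=observe();print(s['position'],s['ft_force'])"
```

```text
time_s: 4.7
position: [0.521, -0.2241, 0.0405]
tool_rot: [[-0.961, 0.275, 0.0], [0.275, 0.961, -0.0], [-0.0, -0.0, -1.0]]
ft_force: [0.6, 1.1, 2.8]
grip_width: 0.0002
[ 0.52102764 -0.22409914  0.04049014] [0.6000891  1.09391498 2.76603551]
```

```bash
python3 -m pendant '[0,0,0,0.03,0,0,0, 0,0,0,0,0,0,0, 0,0,0,0,0,0,0]';python3 -c "
from h import *
s=observe();print(s['position'],s['ft_force'])"
```

```text
time_s: 5.0
position: [0.5211, -0.2241, 0.0391]
tool_rot: [[-0.961, 0.275, 0.0], [0.275, 0.961, -0.0], [-0.0, -0.0, -1.0]]
ft_force: [-0.7, 0.6, 6.3]
grip_width: 0.0
[ 0.52105695 -0.22409673  0.03909001] [-0.71360066  0.61754483  6.26361975]
```

The force rose about 3.5 N over 1.4 mm, so the cap is against its stop. I'll lift and check.

```bash
python3 -m pendant '[0,0,0,-0.15,0,0,0, 0,0,0,-0.5,0,0,0, 0,0,0,-0.8,0,0,0, 0,0,0,-0.8,0,0,0, 0,-0.7,0,-0.15,0,0,0, 0,0,0,0,0,0,0, 0,0,0,0,0,0,0]'; python3 w.py yellow w4.png
```

```text
time_s: 5.7
position: [0.5544, -0.2334, 0.1584]
tool_rot: [[-0.961, 0.275, -0.001], [0.275, 0.961, 0.001], [0.001, 0.0, -1.0]]
ft_force: [-0.1, 0.4, 0.1]
grip_width: 0.0004
stats [ 298  133   48   48 1791] [321.7 156.5] z pct [0.035  0.0429 0.0441]
top mean [ 0.52   -0.2228  0.0449] circle [ 0.5138 -0.2211] dia 0.0509
ellipse ctr at .049 [ 0.5187 -0.2221  0.049 ]
pos [ 0.5539 -0.2332  0.158 ] F [-0.56  0.17 -0.2 ] tool delta units to top: [0.734 0.018 2.142] 5.75
```

View pics/w4.png

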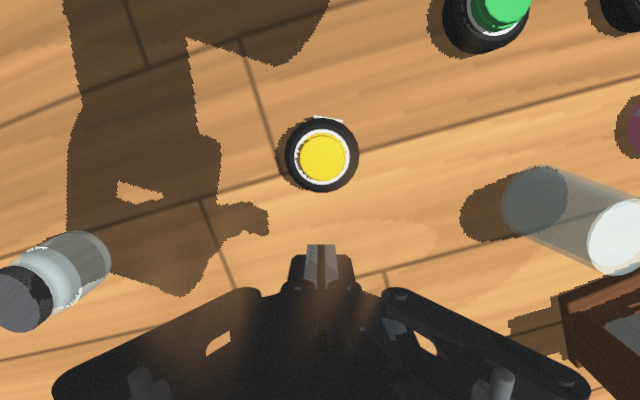

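Yellow dropped exactly 9 mm (median z 0.0519 to 0.0429) and hasn't shifted. On to red.

```bash
python3 -m pendant '[0,0.32,0.8,0,0,0,0, 0,0.32,0.8,0,0,0,0, 0,0.32,0.8,0,0,0,0, 0,0.32,0.8,0,0,0,0, 0,0.32,0.8,0,0,0,0, 0,0.32,0.8,0,0,0,0, 0,0.32,0.8,0,0,0,0, 0,0.32,0.8,0,0,0,0, 0,0.32,0.8,0,0,0,0, 0,0.32,0.8,0,0,0,0, 0,0.32,0.8,0,0,0,0, 0,0,0,0,0,0,0]'; python3 -m pendant '[0,0,0,0,0,0,0]'; python3 w.py red w5.png
```

```text
time_s: 6.95
position: [0.5044, 0.2415, 0.1581]
tool_rot: [[-0.963, 0.27, -0.002], [0.27, 0.963, 0.001], [0.002, -0.0, -1.0]]
ft_force: [0.4, -0.2, 0.3]
grip_width: -0.0005
time_s: 7.05
position: [0.5054, 0.2381, 0.1582]
tool_rot: [[-0.962, 0.274, -0.002], [0.274, 0.962, -0.001], [0.002, -0.001, -1.0]]
ft_force: [0.4, -1.1, -0.5]
grip_width: 0.0003
stats [ 299  130   49   51 1931] [323. 155.] z pct [0.0441 0.0519 0.0531]
top mean [0.4692 0.2501 0.053 ] circle [0.4639 0.251 ] dia 0.0485
ellipse ctr at .049 [0.4687 0.2505 0.049 ]
pos [0.5058 0.2372 0.1583] F [ 0.51  0.37 -0.53] tool delta units to top: [0.784 0.052 2.147] 7.1
```

View pics/w5.png

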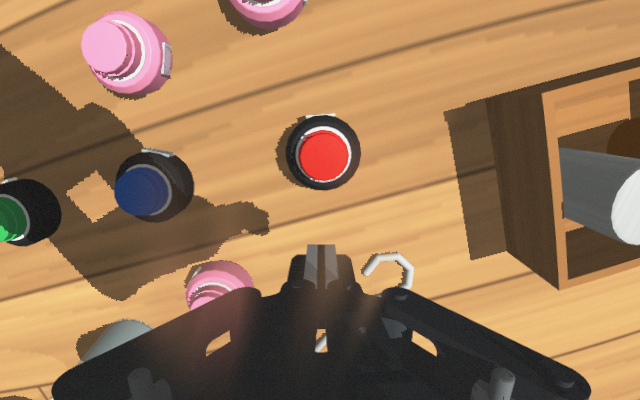

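Wrist view: red cap at (323,155) on its black puck. Both estimates give (0.469, 0.2505), top about 0.052. Moving over it.

```bash
python3 -m pendant '[0,0.38,0.02,0,0,0,0, 0,0.38,0.02,0,0,0,0, 0,0,0,0.5,0,0,0, 0,0,0,0.6,0,0,0, 0,0,0,0.6,0,0,0, 0,0,0,0.2,0,0,0, 0,0,0,0,0,0,0, 0,0,0,0,0,0,0]'; python3 - <<'E'
from h import *
save('wrist','w6.png');s=observe();print(s['position'],s['ft_force'])
E
```

```text
time_s: 7.9
position: [0.4712, 0.2498, 0.0649]
tool_rot: [[-0.961, 0.276, 0.001], [0.276, 0.961, 0.0], [-0.001, 0.001, -1.0]]
ft_force: [0.0, -0.5, -0.5]
grip_width: 0.0
[0.47135716 0.24997761 0.0651578 ] [-0.38515606 -0.35642071 -1.24351851]
```

View pics/w6.png

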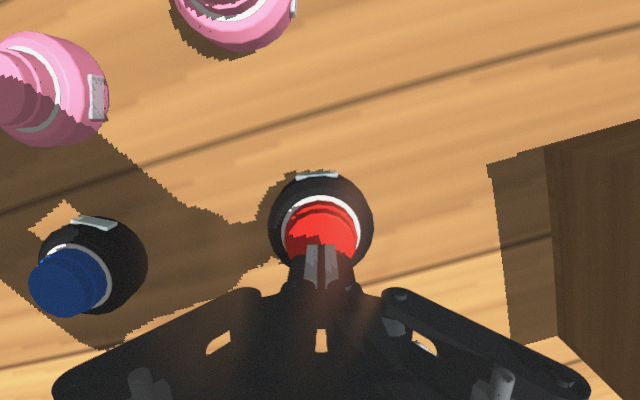

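The tips are over red at (320,255). Pressing.

```bash
python3 -m pendant '[0,0.04,0,0.12,0,0,0, 0,0,0,0.12,0,0,0, 0,0,0,0.08,0,0,0, 0,0,0,0.06,0,0,0, 0,0,0,0.06,0,0,0, 0,0,0,0.04,0,0,0, 0,0,0,0.03,0,0,0, 0,0,0,0,0,0,0, 0,0,0,0,0,0,0]';python3 -c "
from h import *
s=observe();print(s['position'],s['ft_force'])"
```

```text
time_s: 8.85
position: [0.4686, 0.2508, 0.0387]
tool_rot: [[-0.961, 0.275, 0.0], [0.275, 0.961, 0.0], [-0.0, 0.0, -1.0]]
ft_force: [-2.6, 1.5, 6.7]
grip_width: -0.0001
[0.46861195 0.25077418 0.03866775] [-2.60710506  1.53916428  6.7002675 ]
```

```bash
python3 -m pendant '[0,0,0,-0.15,0,0,0, 0,0,0,-0.5,0,0,0, 0,0,0,-0.8,0,0,0, 0,0,0,-0.8,0,0,0, 0,-0.7,0,-0.15,0,0,0, 0,0,0,0,0,0,0, 0,0,0,0,0,0,0]'; python3 w.py red w7.png
```

```text
time_s: 9.55
position: [0.502, 0.2407, 0.1579]
tool_rot: [[-0.961, 0.276, -0.001], [0.276, 0.961, -0.0], [0.001, -0.001, -1.0]]
ft_force: [0.2, 0.7, 0.0]
grip_width: -0.0001
stats [ 297  135   48   48 1772] [320.8 158.7] z pct [0.0351 0.0429 0.0441]
top mean [0.4691 0.2502 0.0443] circle [0.4624 0.2528] dia 0.0528
ellipse ctr at .049 [0.4677 0.2508 0.049 ]
pos [0.5014 0.2409 0.1576] F [-0.8   0.35 -0.18] tool delta units to top: [0.699 0.006 2.133] 9.6
```

View pics/w7.png

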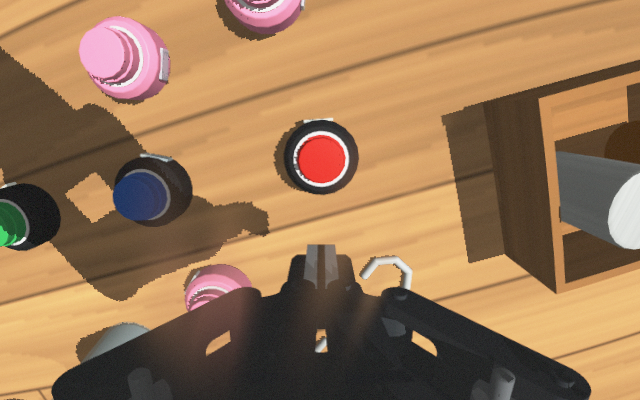

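Red is also 9 mm down (0.0519 to 0.0429) and hasn't shifted. On to blue.

```bash
python3 -m pendant '[0,-0.13,-0.63,0,0,0,0, 0,-0.13,-0.63,0,0,0,0, 0,-0.13,-0.63,0,0,0,0, 0,-0.13,-0.63,0,0,0,0, 0,-0.13,-0.63,0,0,0,0, 0,0,0,0,0,0,0, 0,0,0,0,0,0,0, 0,0,0,0,0,0,0]';  python3 w.py blue w8.png
```

```text
time_s: 10.4
position: [0.4897, 0.0816, 0.1581]
tool_rot: [[-0.962, 0.274, -0.001], [0.274, 0.962, 0.0], [0.001, 0.0, -1.0]]
ft_force: [0.2, 0.2, 0.2]
grip_width: 0.0002
stats [ 295  134   49   50 1903] [318.8 158.4] z pct [0.0441 0.0519 0.0531]
top mean [0.4553 0.0897 0.0533] circle [0.4486 0.0908] dia 0.0518
ellipse ctr at .049 [0.4548 0.0902 0.049 ]
pos [0.4898 0.0817 0.1581] F [-0.37  0.41 -0.05] tool delta units to top: [ 0.719 -0.029  2.142] 10.45
```

View pics/w8.png

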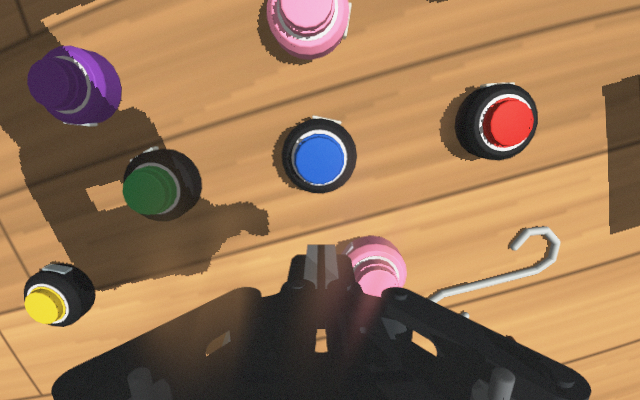

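Wrist view: blue cap on its black puck at (319,158), position (0.455, 0.090). Moving over it.

```bash
python3 -m pendant '[0,0.36,-0.02,0,0,0,0, 0,0.36,-0.01,0,0,0,0, 0,0,0,0.5,0,0,0, 0,0,0,0.6,0,0,0, 0,0,0,0.6,0,0,0, 0,0,0,0.2,0,0,0, 0,0,0,0,0,0,0, 0,0,0,0,0,0,0]'; python3 - <<'E'
from h import *
save('wrist','w9.png');s=observe();print(s['position'],s['ft_force'])
E
```

```text
time_s: 11.25
position: [0.4557, 0.0895, 0.0642]
tool_rot: [[-0.962, 0.275, 0.001], [0.275, 0.962, -0.0], [-0.001, 0.0, -1.0]]
ft_force: [-0.2, -0.1, 0.3]
grip_width: -0.0003
[0.45583024 0.08938407 0.06443831] [ 0.07406825  0.66539402 -0.01250041]
```

View pics/w9.png

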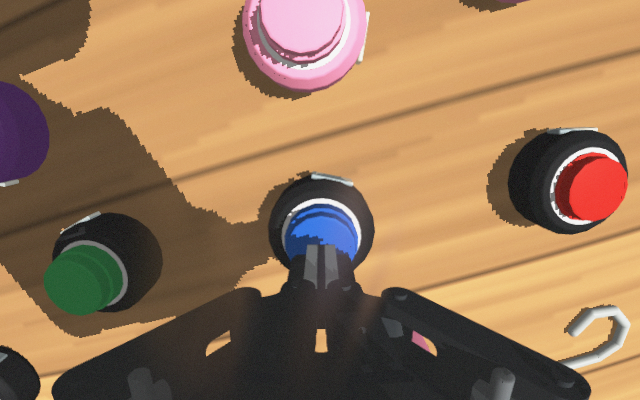

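The tips are centred on blue at (320,255). Pressing.

```bash
python3 -m pendant '[0,0,0,0.12,0,0,0, 0,0,0,0.12,0,0,0, 0,0,0,0.08,0,0,0, 0,0,0,0.06,0,0,0, 0,0,0,0.06,0,0,0, 0,0,0,0.04,0,0,0, 0,0,0,0.02,0,0,0, 0,0,0,0,0,0,0, 0,0,0,0,0,0,0]';python3 -c "
from h import *
s=observe();print(s['position'],s['ft_force'])"
```

```text
time_s: 12.2
position: [0.4554, 0.0892, 0.0386]
tool_rot: [[-0.961, 0.275, 0.001], [0.275, 0.961, -0.0], [-0.001, 0.0, -1.0]]
ft_force: [1.0, 0.4, 6.9]
grip_width: -0.0001
[0.45538388 0.08917215 0.03863777] [0.98859345 0.44175826 6.8965147 ]
```

```bash
python3 -m pendant '[0,0,0,-0.15,0,0,0, 0,0,0,-0.5,0,0,0, 0,0,0,-0.8,0,0,0, 0,0,0,-0.8,0,0,0, 0,-0.7,0,-0.15,0,0,0, 0,0,0,0,0,0,0, 0,0,0,0,0,0,0]'; python3 w.py blue w10.png
python3 -m pendant '[0,0,0,-0.6,0,0,0, 0,0,0,-0.8,0,0,0, 0,0,0,-0.8,0,0,0, 0,0,0,0,0,0,0, 0,0,0,0,0,0,0]'
python3 - <<'E'
from h import *
save('scene','s1.png'); d=save('wrist','w11.png')
a=dict(np.load('pics/s1.npz')); b=dict(np.load('pics/scene0.npz'))
cv2.imwrite('pics/cmp.png',np.vstack([cv2.resize(x['frame'][90:350,200:500,::-1],(600,300)) for x in (b,a)]))
E
sed -i 's#{n}0.npz#{dict(scene="s1",side="side0")[n]}.npz#' m.py; python3 m.py | grep scene
```

```text
time_s: 12.9
position: [0.4882, 0.0795, 0.1579]
tool_rot: [[-0.961, 0.276, -0.002], [0.276, 0.961, 0.0], [0.002, -0.0, -1.0]]
ft_force: [-1.0, 0.7, 0.2]
grip_width: -0.0002
stats [ 299  135   47   48 1755] [321.9 158.4] z pct [0.0353 0.0429 0.0441]
top mean [0.4553 0.0897 0.0437] circle [0.4482 0.0915] dia 0.0519
ellipse ctr at .049 [0.4539 0.0904 0.049 ]
pos [0.4876 0.0797 0.1576] F [-0.4   0.57 -1.66] tool delta units to top: [0.703 0.021 2.133] 12.95
time_s: 13.45
position: [0.4879, 0.0798, 0.2679]
tool_rot: [[-0.961, 0.275, -0.001], [0.275, 0.961, 0.0], [0.001, -0.0, -1.0]]
ft_force: [0.4, 0.7, -0.4]
grip_width: 0.0003
scene yellow [290 163  11   9  80] [295. 167.] onz.047 [ 0.5266 -0.2126  0.047 ] z [ 0.5243 -0.2164  0.0425]
scene red [389 246  13  12 127] [395.  251.4] onz.047 [0.4748 0.2553 0.047 ] z [0.4743 0.2549 0.0461]
scene blue [361 211  11  10  86] [365.6 215.3] onz.047 [0.4606 0.0956 0.047 ] z [0.4547 0.0894 0.0363]
scene green [337 180  11  10  73] [342.1 184.3] onz.047 [ 0.4419 -0.0542  0.047 ] z [ 0.4442 -0.0514  0.051 ]
```

View pics/cmp.png

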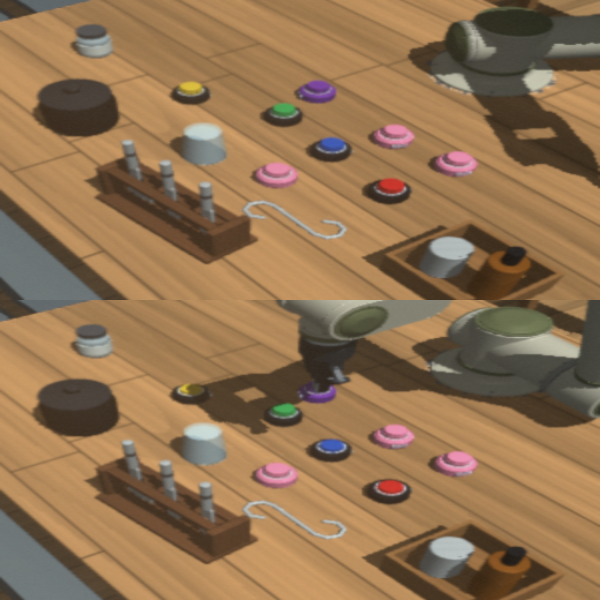

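View pics/w11.png

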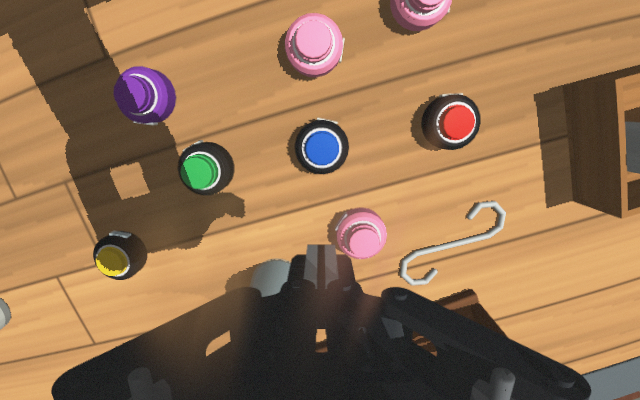

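The before and after views match: yellow, red and blue are sunk in place, green is still up, and everything else stands as it did. The arm is clear at z 0.27, so I'm handing in.

```bash
python3 -c "
from rig import *
print(observe()['qvel'].round(2)); print(close_job())"
```

```text
[-0.15  0.47 -0.17 -0.03  0.12  0.02]
the job is handed in; nothing more can be done
None
```

I pressed the yellow, red and blue caps in that order with the shut fingertips, then lifted clear to z ≈ 0.27 m. The job was handed in at about 13.6 s.

- **Caps down:** in the wrist depth pictures each pressed cap's median height fell from 0.0519 to 0.0429 m. That is the full 9 mm, and each stayed down after I lifted off.
- **Force:** the downward force at the end of each press was 6.3 to 6.9 N. The red press also showed about 3 N sideways, but the red timer did not shift.
- **Nothing shifted:** the three timers' measured positions agreed within about 1 mm before and after. In the scene pictures green is still up and the other objects look unmoved.
- **Small disagreements:** the first centre estimates from the scene and side cameras differed from the wrist camera by a few mm (side depth for red and blue by up to about 8 mm), so I used the wrist values. The enclosing-circle fit was thrown off by edge pixels, so I dropped it for the ellipse centre. In the last scene picture, single-pixel depths at the cap edges scattered by several mm, red reading 0.046 m, so I relied on the wrist medians.

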